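Shut the gift chest and lock it with its pin

TASK

The painted eggs are packed in the wooden gift chest: shut its lid fully, then take the red-headed lock pin out of its stand and put it down through the hole in the lid's tongue and the hole in the chest's bracket below, until its collar rests on the tongue, and let go. Leave the porcelain dove standing where it is.

Things in the scene. Friction and masses are not known exactly. Their poses are not given: they have to be found in the camera images.
- chest: Wooden chest, fixed, an open box 130 (x) by 180 (y) by 80 mm high without lid. Origin: centre of its underside; z up. The lid hinges on its +x rim; on its -x face a dark bracket 60 mm wide (y) and 22 mm thick (56 to 78 mm above the table) stands out 50 mm, with a vertical 18 mm through hole 90 mm from the origin along -x.
- lid (a joint): Lid angle, rad: 0 shut, 1.57 upright, 1.9 the stop; starts 1.05 to 1.75 open. Board 130 x 180 mm, 12 mm thick, outer face blue with a white disc, with a tongue on its free edge. Stiff hinge: it stays where left and takes about 1 to 5 N at the free edge to move; shut, it lies level on the chest, its top face 92 mm above the table.
- lid_hinge (a point): Point on the hinge line, in the middle of its length, 80 mm above the table, at the level of the lid's inner face when shut. The hinge line runs along the chest's y.
- tongue_hole (a point): Centre of the 18 mm hole through the lid's tongue, at its outer (upper) face; moves with the lid, 155 mm from the hinge. The tongue is light wood, 12 mm thick, 60 mm wide and 50 mm long, and carries the lid board on from the middle of its free edge, so it ends 180 mm from the hinge.
- lock_hole (a point): Point fixed to the chest on the axis of the bracket's hole, 92 mm above the table: where the tongue's hole opens upward once the lid is shut, and where the pin's collar underside must come to rest. z up, along the hole.
- pin: Loose wooden lock pin, about 40 g, upright in the stand, collar on its top. Origin: centre of the collar's underside; z up along the pin. Below: shank 13.6 mm in diameter, 55 mm long, the last 9 mm tapering to 6 mm. Above: red collar 34 mm in diameter, 6 mm thick, then a plain round red head 22 mm in diameter from 6 to 52 mm above the origin.
- pin_stand: Dark wooden block, fixed, 70 by 70 by 60 mm high, with a vertical 19 mm hole in the middle that holds the pin. Origin: centre of its underside.
- dove: Loose white porcelain dove on a blue disc, 86 mm high, base 64 mm in diameter, tail reaching 51 mm from the centre. Origin: centre of the base's underside. A bystander, must stay where it stands.
There are look-alikes about, which are no part of the job. What is shaped like the pin but black or blue is not meant.

How it is judged:
On the way, in this order (a step that is already met when the one before it is completed fails the run):
1. the lid is shut (within 0.1 rad) (value of joint lid below 0.1 rad), for 0.2 s.
2. the pin is down through tongue and bracket, its collar on the tongue (z of pin in the frame of lock_hole between -0.004 and 0.004 m and horizontal distance between pin and lock_hole below 0.006 m and angle between the z axis of pin and the z axis of lock_hole, either way round below 0.15 rad), for 0.2 s.
At the end, for the whole second after the job is handed in: The lid is shut (joint below 0.03 rad); the pin stands at rest through both holes, head up, within 0.15 rad of upright, its origin within 6 mm sideways and 4 mm in height of lock_hole; the dove stands upright (0.15 rad) within 20 mm of where it was (value of joint lid below 0.03 rad and z of pin in the frame of lock_hole between -0.004 and 0.004 m and horizontal distance between pin and lock_hole below 0.006 m and angle between each of pin, dove's own z axis and vertical below 0.15 rad and linear speed of pin below 0.02 m/s and distance of dove from where it was at the start of the episode below 0.02 m); the robot touches nothing.
It fails at once if the dove is knocked over (angle between dove's own z axis and vertical above 0.5 rad).
It fails at once if the dove is pushed more than 20 mm (distance of dove from where it was at the start of the episode above 0.02 m).
It also fails if it takes over 56 s, if anything falls off the work surface, if the arm or the gripper's body presses on something with over 40 N, if the wrist force passes 120 N, or if a joint passes its speed limit or range.

ROBOT

A 6-joint arm with a two-finger parallel gripper is mounted at the origin on the work surface. World frame = base frame: x ahead of the robot, y to its left, z up, the work surface at z = 0. Lengths are in m, angles in rad, forces in N, time in s.
With the tool pointing down it reaches from about 0.3 to 0.95 m from the base axis. Payload 3.1 kg.
Tool frame: the origin (TCP) lies midway between the tips of the shut fingers; the grasp point (between the pads) lies env.tcp_to_grasp behind it (env.tcp_to_grasp is the distance from the TCP to the grasp point, in m); z points along the fingers, y is the line along which they close (so a half turn about z gives the same grasp; the last joint's range is limited). The gripper opens to 85 mm and grips with 20 to 120 N. Pads are 22 mm wide; open, the fingers measure 114 mm over their backs; the gripper's body (76 mm by 85 mm) begins 54 mm behind the grasp point. The pads swing forward as they close: fully open they stand 13 mm farther back than shut.
Start: joints at [-0.07, 0.308, 1.634, -0, 1.2, -0.07], TCP at [0.625, -0, 0.195] pointing down, gripper open.
Joint ranges: [-3.06, 3.06], [-0.79, 1.96], [0.05, 2.63], [-1.19, 4.34], [0.05, 2.64], [-2.94, 2.94]. Speed limits (rad/s): [2.79, 2.79, 3.14, 3.14, 3.14, 3.14].

INTERFACE

Orientations are given as a 3x3 rotation matrix whose columns are the frame's x, y, z axes.
In Python, from cell import env, camera, camera_params, outline_of gives the robot as it stands. The module is installed in compiled form; this text tells all that it offers.
- The arm moves only by the shell command python3 -m jog 'ROWS'. ROWS is JSON, a list that holds one entry, the list of rows, each a list of 7 numbers: the shift along the tool's x, y, z in m, then the turn, a rotation vector about the tool's x, y, z in degrees, then the opening, from -1 (shut) to 1 (fully open), so that 0 is half open. In form: [[[x, y, z, wx, wy, wz, grip], ...]]. A call has 1 to 8 rows; each row is the pose to reach, as a shift and turn from the pose commanded when the call began, along the tool's axes at that moment; what a row does not reach only later rows make up. A row lasts 1/12 s, in which the tool goes at most 41.7 mm and 7.16 degrees, less where a joint would pass 70% of its speed; a pose out of reach is approached as far as the arm can. A call with a gripper value outside its range is refused whole. The fingers move at their own pace and stop on an object; the grip force is fixed at half the most. Time passes only in rows, so rows that repeat a pose let the fingers close. It gives the time, the measured TCP pose, the force, the opening and the grip force at its end, in the units of the state.
- env.observe(): the state, without advancing time (a new reading comes with each control period).
- camera(name): name is "scene" or "side" or "wrist"; returns the picture (400x640x3 uint8, red, green, blue); there is no depth.
- camera_params(name): a dict with "fovy" (degrees; the focal length in pixels is half the picture's height over the tangent of half this angle, whatever the lens; pixels are square), "cx", "cy" (the principal point, pixels), "R" (3x3) and "t" (3): a world point X has camera coordinates R X + t; the wrist camera has in their place "mount" (4x4, takes a point from camera to tool coordinates, whose origin is the TCP and whose axes are the flange's). Camera axes: x right, y down, z forward; pixel columns grow to the right and rows downward; lengths in m; the calibration is good to about 2 mm. A picture is of the moment at which its call begins: read the wrist's pose just before it. camera_params takes no time and is no camera call.
- env.job_done(): hands the job in; it is judged then, once.
Trained networks look in the newest picture that a camera, given by its name, has taken for a name from the list of things; names that differ only in an ending like _2 or _b are one class to them, and where a whole thing is asked for, a point or a joint stands for the part that bears it (a point fixed in the world has none). Each returns a list of dicts, best first, with "score" (0 to 1); they miss things now and then, are a little off and sometimes report something else, mostly with a low value. They report only what shows in the picture. A call takes as long as a camera call. They do not tell look-alikes from the thing itself.
- outline_of(camera, name): "mask" (400x640 bool, what is visible of it) and "pixel" ([column, row] in pixels, amid what is visible of it).
The state is a dict: "time": time; "qpos": joint angles; "qvel": joint speeds; "joint_torque": joint torques, N m; "tcp_pos": TCP position; "ee_rot": TCP orientation; "wrist_force": force on the tool from outside, world axes, zero at the start; "ft_torque": the same for the moment, N m; "finger_gap": finger opening in m; "grasp_force": force on a finger pad.
Only numpy, scipy, OpenCV 4.12 (cv2) and the standard library are available. Lean on these libraries where they do the work, as an engineer would, in place of code of your own. Each camera call takes 0.05 s, during which the arm holds its last target. There are 200 camera calls.

## Working session

There is one attempt and no reset: what is moved stays moved. The work goes in short steps, Python scripts to look and compute and a shell command to move; the robot and the scene stay as the last step left them, time stands still between calls to the robot, and variables do not carry over. Pictures are saved under pics/ and viewed, at most 10 in all, crops included, and the job is handed in when it is done.

```bash
mkdir -p pics; ls; python3 - <<'E'
from cell import env,camera,camera_params,outline_of
import cv2,numpy as np
a=camera("scene");b=camera("side")
cv2.imwrite("pics/a.png",a[:,:,::-1]);cv2.imwrite("pics/b.png",b[:,:,::-1])
for c in("scene","side"):
  p=camera_params(c);print(c,p["fovy"],p["cx"],p["cy"],np.round(p["R"],4).tolist(),np.round(p["t"],4).tolist())
  for n in("pin","pin_stand","chest","lid","dove","tongue_hole"):
    print(n,[(round(o["score"],2),np.round(o["pixel"]).tolist(),int(o["mask"].sum())) for o in outline_of(c,n)][:4])
print(camera_params("wrist"),env.tcp_to_grasp,env.observe())
E
```

```text
pics
scene 57.91639840010765 321.7070342155568 197.1103318689875 [[-0.5278, 0.8492, 0.0169], [0.463, 0.3044, -0.8325], [-0.7121, -0.4315, -0.5538]] [0.2928, -0.1262, 1.0638]
pin [(0.7, [308.0, 187.0], 341), (0.68, [276.0, 217.0], 497), (0.66, [257.0, 198.0], 454), (0.49, [315.0, 170.0], 190)]
pin_stand [(0.78, [306.0, 214.0], 1399)]
chest [(0.58, [425.0, 260.0], 19324)]
lid [(0.77, [438.0, 214.0], 7523)]
dove [(0.78, [205.0, 215.0], 1056), (0.2, [422.0, 263.0], 19023)]
tongue_hole [(0.6, [442.0, 215.0], 7592)]
side 55.86246054934662 324.42693776381253 198.68408555023674 [[0.9805, -0.1965, 0.0071], [-0.1523, -0.7818, -0.6047], [0.1244, 0.5918, -0.7965]] [-0.4968, 0.0689, 0.8674]
pin [(0.75, [308.0, 218.0], 292), (0.66, [346.0, 213.0], 239), (0.58, [349.0, 239.0], 336), (0.57, [268.0, 242.0], 373)]
pin_stand [(0.96, [311.0, 228.0], 1077)]
chest [(0.98, [320.0, 133.0], 4977)]
lid [(0.86, [308.0, 101.0], 1435)]
dove [(0.95, [380.0, 286.0], 1039), (0.37, [313.0, 229.0], 1082)]
tongue_hole [(0.67, [306.0, 105.0], 1465)]
{'fovy': 61.3440450609467, 'cx': 318.6858820196805, 'cy': 198.34501374
[... 501 characters left out ...]
2]), 'qvel': array([4.42085843e-05, 2.08313876e-04, 1.04910047e-03, 9.38049690e-04,
       3.16127021e-04, 2.43923270e-03]), 'joint_torque': array([-9.31580107e-04, -4.15125847e+01, -2.77003813e+01, -8.86017096e-05,
        7.42151606e-04,  9.48071062e-06]), 'tcp_pos': array([ 6.25019253e-01, -4.22253234e-05,  1.95109677e-01]), 'ee_rot': array([[ 6.89981678e-06,  9.99999999e-01,  3.91394359e-05],
       [ 1.00000000e+00, -6.89961171e-06, -5.23964964e-06],
       [-5.23937959e-06,  3.91394720e-05, -9.99999999e-01]]), 'wrist_force': array([-0.82423067, -0.02929296,  0.10273356]), 'ft_torque': array([ 0.02779887, -0.01275685, -0.00837811]), 'grasp_force': 0.0, 'finger_gap': 0.08563942360202546}
```

View pics/a.png

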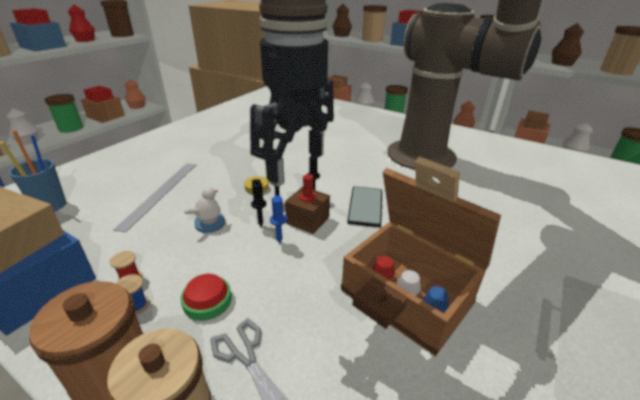

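View pics/b.png

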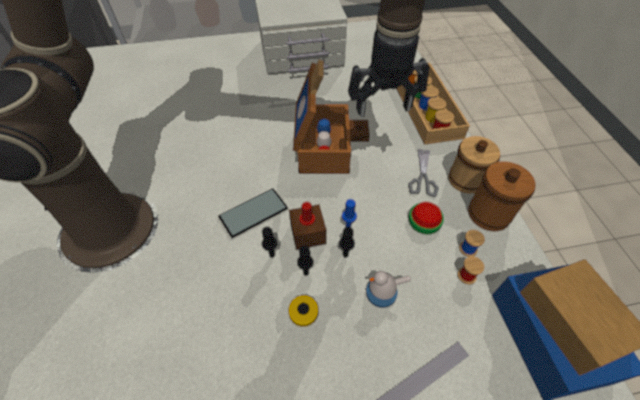

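The red-headed pin stands in the dark block, at scene (308,187) and side (307,213). The pins that could be mistaken for it:
- **Black:** scene (258,200); side (269,240), (305,260), (346,240)
- **Blue:** scene (278,212); side (349,211)

The chest is at side (322,140). Its lid stands open on the robot side, and the bracket at side (359,130) faces away from the robot. I choose the red pin, and next I fit poses and take a close crop.

```bash
cat > h.py <<'E'
from cell import env,camera,camera_params,outline_of
import cv2,numpy as np
from scipy.optimize import minimize,least_squares
def cam(c,st=None):
    p=camera_params(c);f=200/np.tan(np.radians(p["fovy"]/2));K=np.array([[f,0,p["cx"]],[0,f,p["cy"]],[0,0,1]])
    if "mount" in p:
        T=np.eye(4);T[:3,:3]=st["ee_rot"];T[:3,3]=st["tcp_pos"];M=np.linalg.inv(T@p["mount"]);return K,M[:3,:3],M[:3,3]
    return K,np.array(p["R"]),np.array(p["t"])
def proj(C,X):
    K,R,t=C;q=(K@(R@np.atleast_2d(X).T+t[:,None])).T;return q[:,:2]/q[:,2:]
def ray_z(C,px,z):
    K,R,t=C;o=-R.T@t;d=R.T@np.linalg.solve(K,[px[0],px[1],1]);return o+d*(z-o[2])/d[2]
def tri(Cs,pxs):
    return least_squares(lambda X:np.concatenate([proj(C,X)[0]-p for C,p in zip(Cs,pxs)]),[.6,0,.05])
def box(x0,x1,y0,y1,z0,z1): return np.array([[x,y,z] for x in(x0,x1) for y in(y0,y1) for z in(z0,z1)])
def chestT(p,X):
    c,s=np.cos(p[2]),np.sin(p[2]);return X@np.array([[c,s,0],[-s,c,0],[0,0,1]])+[p[0],p[1],0]
def lidT(a,X): # lid coordinates: u along -x from hinge, z up when shut
    u=X[:,0];h=X[:,2];return np.c_[.065-u*np.cos(a)+h*np.sin(a),X[:,1],.08+u*np.sin(a)+h*np.cos(a)]
def hull(C,parts):
    m=np.zeros((400,640),np.uint8)
    for P in parts: cv2.fillConvexPoly(m,cv2.convexHull(np.round(proj(C,P)*16).astype(np.int32)),1,shift=4)
    return m.astype(bool)
def chest_m(C,p): return hull(C,[chestT(p,box(-.065,.065,-.09,.09,0,.08)),chestT(p,box(-.115,-.065,-.03,.03,.056,.078))])
def lid_m(C,p): return hull(C,[chestT(p,lidT(p[3],box(0,.13,-.09,.09,0,.012))),chestT(p,lidT(p[3],box(.13,.18,-.03,.03,0,.012)))])
E
cat > fit.py <<'E'
from h import *
C={c:cam(c) for c in("scene","side")}
M={}
for c in C:
    camera(c)
    for n in("chest","lid","dove"): M[c,n]=outline_of(c,n)[0]
    if c=="scene":print([ (o["score"],o["mask"].sum()) for o in outline_of(c,"chest")])
def cost(p):
    e=0
    for c in C:
        l=lid_m(C[c],p);e+=(l^M[c,"lid"]["mask"]).sum()/M[c,"lid"]["mask"].sum()
        if c=="side":
            ch=chest_m(C[c],p)|l;g=M[c,"chest"]["mask"]|M[c,"lid"]["mask"];e+=(ch^g).sum()/g.sum()
    return e
p0=ray_z(C["side"],[327,150],.03)
best=min((minimize(cost,[p0[0],p0[1],y,a],method="Nelder-Mead",options=dict(initial_simplex=np.array([p0[0],p0[1],y,a])+np.vstack([np.zeros(4),np.diag([.03,.03,.2,.2])]))) for y in(2.9,3.2,3.5) for a in(1.2,1.5)),key=lambda r:r.fun)
p=best.x;print("chest",p.round(4),best.fun,"lock",chestT(p,np.array([[-.09,0,.092]])),"tong",chestT(p,lidT(p[3],np.array([[.155,0,.012],[.18,0,.006]]))))
for n,z in(("scene",(205,222)),("side",(381,295))): print("dove",ray_z(C[n],z,.01))
print("pin",tri([C["scene"],C["side"]],[[308,187],[308,212]]).x,"stand",tri([C["scene"],C["side"]],[[308,212],[311,228]]).x)
out=[]
for c in C:
    im=camera(c)[:,:,::-1].copy()
    for m in(chest_m(C[c],p),lid_m(C[c],p)): cv2.drawContours(im,cv2.findContours(m.astype(np.uint8),0,1)[0],-1,(0,255,0),1)
    out.append(cv2.resize(im[140:350,330:510] if c=="scene" else im[50:260,235:415],None,fx=2.2,fy=2.2))
cv2.imwrite("pics/fit.png",np.hstack(out))
E
python3 fit.py
```

```text
[(0.73, np.int64(18854))]
chest [0.5365 0.1561 2.9365 1.2242] 0.13377297049569423 lock [[0.62464558 0.13777896 0.092     ]] tong [[0.51339986 0.16091439 0.22985723]
 [0.52724043 0.15803601 0.25133172]]
dove [ 0.58263525 -0.27218293  0.01      ]
dove [ 0.56745223 -0.27975746  0.01      ]
pin [ 0.4496861  -0.1010319   0.08593388] stand [ 0.4532728  -0.10074669  0.02422004]
```

View pics/fit.png

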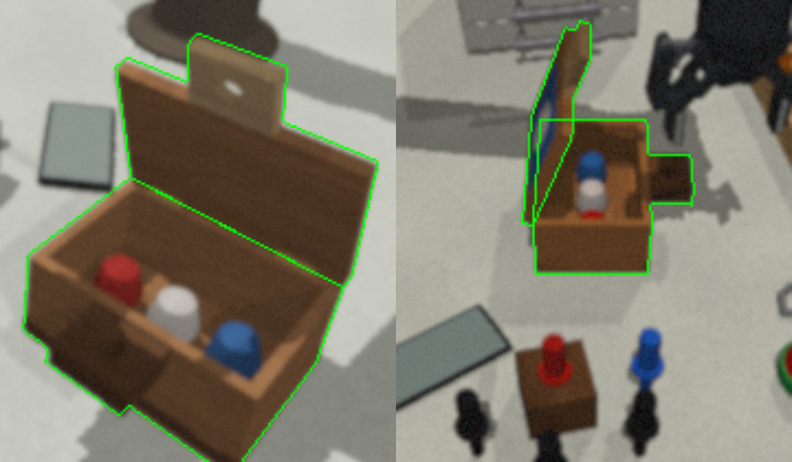

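The fit is good: the outlines match in both views. Only one red-headed pin shows, at (554,345) in the right-hand crop, standing in the dark block. Now I compute waypoints for pushing the lid shut.

```bash
python3 - <<'E'
from h import *
p=[0.5365,0.1561,2.9365,1.2242]; t0=np.array([.625,0,.195])
for a in [1.35,1.1,.95,.8,.65,.5,.35,.2,.1,0,-.04]:
    c=chestT(p,lidT(a,np.array([[.118,0,.012]])))[0]; t=c-np.array([.979,-.204,0])*.016
    d=t-t0; print(a,t.round(3),"tool shift",np.round([d[1],d[0],-d[2]],3))
E
```

```text
1.35 [0.471 0.17  0.198] tool shift [ 0.17  -0.154 -0.003]
1.1 [0.499 0.164 0.191] tool shift [ 0.164 -0.126  0.004]
0.95 [0.515 0.161 0.183] tool shift [ 0.161 -0.11   0.012]
0.8 [0.529 0.158 0.173] tool shift [ 0.158 -0.096  0.022]
0.65 [0.542 0.155 0.161] tool shift [ 0.155 -0.083  0.034]
0.5 [0.553 0.153 0.147] tool shift [ 0.153 -0.072  0.048]
0.35 [0.562 0.151 0.132] tool shift [ 0.151 -0.063  0.063]
0.2 [0.568 0.15  0.115] tool shift [ 0.15  -0.057  0.08 ]
0.1 [0.571 0.149 0.104] tool shift [ 0.149 -0.054  0.091]
0 [0.573 0.149 0.092] tool shift [ 0.149 -0.052  0.103]
-0.04 [0.573 0.148 0.087] tool shift [ 0.148 -0.052  0.108]
```

```bash
python3 -m jog '[[[0,0,-0.04,0,0,0,-1],[0,0,-0.08,0,0,0,-1],[0,0,-0.12,0,0,0,-1],[0.02,-0.03,-0.14,0,0,0,-1],[0.04,-0.06,-0.14,0,0,0,-1],[0.06,-0.09,-0.14,0,0,0,-1],[0.08,-0.12,-0.14,0,0,0,-1],[0.10,-0.15,-0.14,0,0,0,-1]]]'
```

```text
time: 1.92
tcp_pos: [0.4736, 0.1006, 0.3353]
ee_rot: [[0.001, 1.0, 0.001], [1.0, -0.001, 0.0], [0.0, 0.001, -1.0]]
wrist_force: [0.2, -0.2, 0.2]
finger_gap: -0.0002
grasp_force: 0.0
```

```bash
python3 -m jog '[[[0.035,-0.02,0,0,0,0,-1],[0.07,-0.04,0,0,0,0,-1],[0.07,-0.04,0.035,0,0,0,-1],[0.07,-0.04,0.07,0,0,0,-1],[0.07,-0.04,0.105,0,0,0,-1],[0.07,-0.04,0.137,0,0,0,-1],[0.07,-0.02,0.137,0,0,0,-1],[0.07,-0.004,0.137,0,0,0,-1]]]'
```

```text
time: 2.58
tcp_pos: [0.4672, 0.1691, 0.1938]
ee_rot: [[-0.001, 1.0, -0.008], [1.0, 0.001, -0.002], [-0.002, -0.008, -1.0]]
wrist_force: [0.7, -0.3, 1.5]
finger_gap: 0.0004
grasp_force: 0.0
```

```bash
python3 -m jog '[[[-0.003,0.014,0.003,0,0,0,-1],[-0.006,0.028,0.007,0,0,0,-1],[-0.008,0.036,0.011,0,0,0,-1],[-0.009,0.044,0.015,0,0,0,-1],[-0.011,0.051,0.02,0,0,0,-1],[-0.012,0.058,0.025,0,0,0,-1],[-0.014,0.065,0.031,0,0,0,-1],[-0.015,0.071,0.037,0,0,0,-1]]]'; python3 -m jog '[[[-0.001,0.006,0.007,0,0,0,-1],[-0.002,0.011,0.014,0,0,0,-1],[-0.003,0.016,0.021,0,0,0,-1],[-0.004,0.020,0.029,0,0,0,-1],[-0.005,0.023,0.037,0,0,0,-1],[-0.005,0.026,0.046,0,0,0,-1],[-0.006,0.028,0.052,0,0,0,-1],[-0.006,0.029,0.057,0,0,0,-1]]]'
```

```text
time: 3.25
tcp_pos: [0.5461, 0.1547, 0.1631]
ee_rot: [[-0.001, 1.0, 0.008], [1.0, 0.001, -0.0], [-0.0, 0.008, -1.0]]
wrist_force: [3.2, -2.4, 8.0]
finger_gap: -0.0002
grasp_force: 4.2
time: 3.92
tcp_pos: [0.5705, 0.1487, 0.1026]
ee_rot: [[-0.0, 1.0, -0.002], [1.0, 0.0, -0.0], [-0.0, -0.002, -1.0]]
wrist_force: [0.3, -0.1, 2.0]
finger_gap: -0.0001
grasp_force: 0.9
```

```bash
python3 -m jog '[[[0,0.002,0.005,0,0,0,-1],[0,0.002,0.009,0,0,0,-1],[0,0.002,0.012,0,0,0,-1],[0,0.002,0.013,0,0,0,-1],[0,0.002,0.014,0,0,0,-1],[0,0.002,0.014,0,0,0,-1]]]'
```

```text
time: 4.42
tcp_pos: [0.5729, 0.149, 0.0901]
ee_rot: [[-0.0, 1.0, -0.0], [1.0, 0.0, 0.0], [0.0, -0.0, -1.0]]
wrist_force: [0.1, -0.7, 0.5]
finger_gap: -0.0003
grasp_force: 0.3
```

```bash
python3 -m jog '[[[0,0,0.002,0,0,0,-1],[0,0,0.003,0,0,0,-1],[0,0,0.004,0,0,0,-1],[0,0,0.004,0,0,0,-1]]]'; python3 - <<'E'
from h import *
st=env.observe();print(st["tcp_pos"],st["wrist_force"])
out=[camera(c) for c in("scene","side")]
cv2.imwrite("pics/c.png",cv2.resize(np.hstack([out[0][130:350,310:510],out[1][50:270,235:435]]),None,fx=1.9,fy=1.9)[:,:,::-1])
E
```

```text
time: 4.75
tcp_pos: [0.5731, 0.1491, 0.086]
ee_rot: [[0.0, 1.0, 0.0], [1.0, -0.0, 0.0], [0.0, 0.0, -1.0]]
wrist_force: [0.6, -0.8, 2.1]
finger_gap: 0.0002
grasp_force: 0.7
[0.57306676 0.14907663 0.08604564] [ 0.55304833 -0.76210172  2.05098528]
```

View pics/c.png

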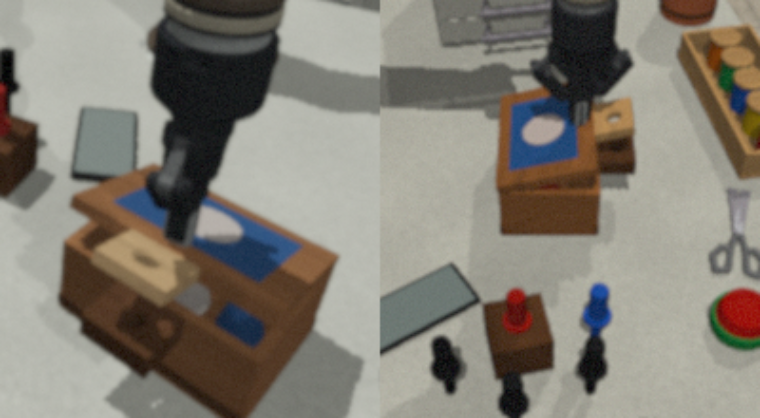

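```bash
python3 - <<'E'
from h import *
p=[0.5365,0.1561,2.9365]
st=env.observe()
out=[]
for c in("scene","side"):
    C=cam(c);im=camera(c);q=proj(C,st["tcp_pos"])[0];print(c,q)
    im=cv2.resize(im,None,fx=3,fy=3)[:,:,::-1].copy()
    cv2.circle(im,tuple(int(v*3) for v in q),5,(0,255,0),1)
    for a,col in((0,(255,255,0)),(.35,(0,255,255))):
        for X in(box(0,.13,-.09,.09,.012,.012),box(.13,.18,-.03,.03,.012,.012)):
            h=cv2.convexHull((proj(C,chestT(p,lidT(a,X)))*3).astype(np.int32));cv2.polylines(im,[h],True,col,1)
    x,y=(340,190) if c=="scene" else (280,70)
    out.append(im[y*3:y*3+420,x*3:x*3+390])
cv2.imwrite("pics/d.png",np.hstack(out))
E
```

```text
scene [400.43134631 272.09344352]
side [338.71666841 125.13987623]
```

View pics/d.png

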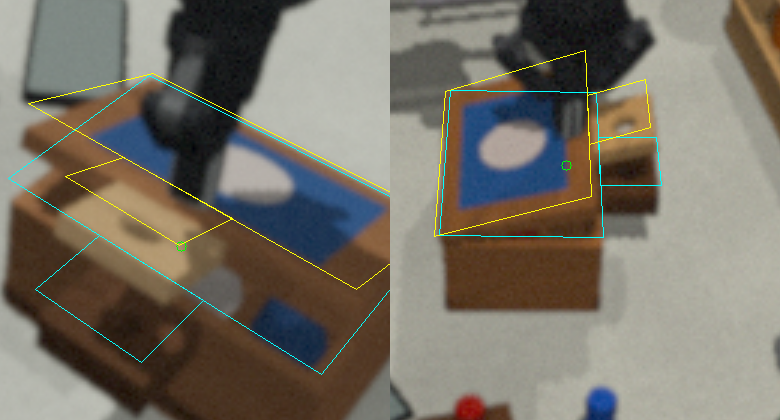

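The lid is still about 0.2 rad open. The fingertip I see is higher than the projected TCP, so I lift off and check the fingertip against the projection.

```bash
python3 -m jog '[[[0,0,-0.03,0,0,0,-1],[0,0,-0.06,0,0,0,-1],[0,0,-0.08,0,0,0,-1],[0,0,-0.08,0,0,0,-1]]]'; python3 - <<'E'
from h import *
p=[0.5365,0.1561,2.9365]
st=env.observe()
out=[]
for c in("scene","side"):
    C=cam(c);im=camera(c);q=proj(C,st["tcp_pos"])[0];print(c,q)
    l=outline_of(c,"lid")[0]["mask"]
    print([(a,int((lid_m(C,[*p,a])^l).sum())) for a in(0,.05,.1,.15,.2,.25,.3,.35,.4)])
    im=cv2.resize(im,None,fx=3,fy=3)[:,:,::-1].copy()
    cv2.circle(im,tuple(int(v*3) for v in q),5,(0,255,0),1)
    x,y=(340,170) if c=="scene" else (280,50)
    out.append(im[y*3:y*3+480,x*3:x*3+390])
cv2.imwrite("pics/e.png",np.hstack(out))
E
```

```text
time: 5.28
tcp_pos: [0.5764, 0.1497, 0.1712]
ee_rot: [[-0.0, 1.0, 0.008], [1.0, 0.0, 0.002], [0.002, 0.008, -1.0]]
wrist_force: [1.3, -0.1, 0.5]
finger_gap: 0.0
grasp_force: 0.0
scene [408.52461151 229.08308342]
[(0, 3049), (0.05, 2598), (0.1, 2102), (0.15, 1556), (0.2, 932), (0.25, 360), (0.3, 879), (0.35, 1595), (0.4, 2311)]
side [341.42759205  97.3581553 ]
[(0, 1238), (0.05, 1039), (0.1, 848), (0.15, 646), (0.2, 458), (0.25, 260), (0.3, 185), (0.35, 331), (0.4, 551)]
```

View pics/e.png

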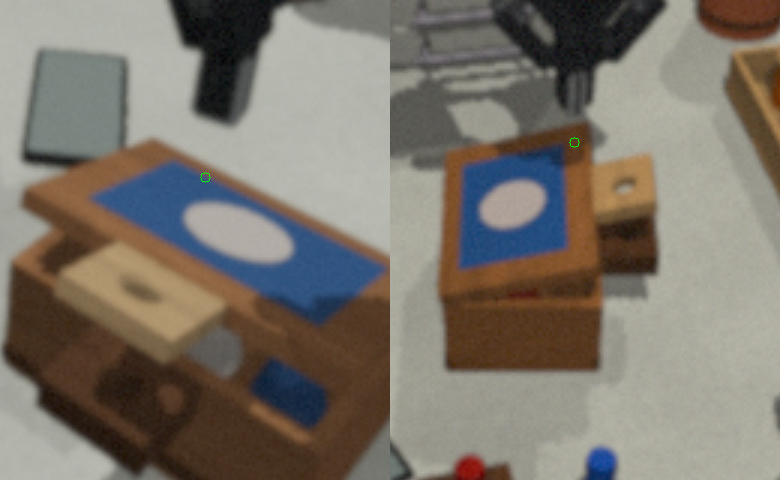

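```bash
python3 - <<'E'
from h import *
C=[cam("scene"),cam("side")]
r=tri(C,[[411.7,210.7],[341.2,86]]);print(r.x,r.cost,env.observe()["tcp_pos"])
E
```

```text
[0.57556136 0.14942954 0.20195337] 0.33750716657880964 [0.57136967 0.14870487 0.16428983]
```

The visible fingertip sits about 35 mm above the reported TCP. Two-view triangulation gives that, and the lid contact height agrees. I apply this offset and press on until the lid is shut.

```bash
python3 -m jog '[[[0,0,0.04,0,0,0,-1],[0,0,0.075,0,0,0,-1],[0,0,0.085,0,0,0,-1],[0,0,0.092,0,0,0,-1],[0,0,0.099,0,0,0,-1],[0,0,0.104,0,0,0,-1],[0,0,0.108,0,0,0,-1],[0,0,0.108,0,0,0,-1]]]'
```

```text
time: 6.15
tcp_pos: [0.5738, 0.1491, 0.0584]
ee_rot: [[0.0, 1.0, 0.002], [1.0, -0.0, 0.0], [0.0, 0.002, -1.0]]
wrist_force: [-0.2, 0.2, -0.4]
finger_gap: 0.0001
grasp_force: 0.0
```

```bash
python3 -m jog '[[[0,0,0.003,0,0,0,-1],[0,0,0.006,0,0,0,-1],[0,0,0.008,0,0,0,-1],[0,0,0.008,0,0,0,-1]]]'; python3 - <<'E'
from h import *
p=[0.5365,0.1561,2.9365]
for c in("scene","side"):
    C=cam(c);camera(c)
    l=outline_of(c,"lid")[0]["mask"]
    print([(a,int((lid_m(C,[*p,a])^l).sum())) for a in(0,.025,.05,.1,.15,.2,.25)])
E
```

```text
time: 6.48
tcp_pos: [0.5747, 0.1492, 0.0557]
ee_rot: [[-0.0, 1.0, 0.002], [1.0, 0.0, 0.0], [0.0, 0.002, -1.0]]
wrist_force: [-9.3, -1.5, 23.1]
finger_gap: -0.0003
grasp_force: 11.7
[(0, 1679), (0.025, 2009), (0.05, 2310), (0.1, 2954), (0.15, 3618), (0.2, 4074), (0.25, 4550)]
[(0, 623), (0.025, 621), (0.05, 656), (0.1, 811), (0.15, 991), (0.2, 1177), (0.25, 1397)]
```

The lid is shut: contact force is 23 N with the fingertip at 92 mm, which puts the offset at about 36 mm. Next I rise and look at the tongue hole with the wrist camera.

```bash
python3 -m jog '[[[0,0,-0.04,0,0,0,-0.6],[0,0,-0.08,0,0,0,-0.2],[-0.005,0.025,-0.12,0,0,0,0],[-0.011,0.052,-0.15,0,0,0,0.1],[-0.011,0.052,-0.15,0,0,0,0.1],[-0.011,0.052,-0.15,0,0,0,0.1],[-0.011,0.052,-0.15,0,0,0,0.1]]]'; cat > look.py <<'E'
from h import *
import sys
st=env.observe();im=camera("wrist");C=cam("wrist",st)
print(st["tcp_pos"],st["ee_rot"].round(3).tolist(),st["finger_gap"])
cv2.imwrite(sys.argv[1],im[:,:,::-1])
p=[0.5365,0.1561,2.9365]
print("proj lock",proj(C,chestT(p,np.array([[-.09,0,.092]]))), "shift up .036",proj((C[0],C[1],C[2]-C[1]@[0,0,.036]),chestT(p,np.array([[-.09,0,.092]]))))
E
python3 look.py pics/w1.png; python3 - <<'E'
from h import *
p=[0.5365,0.1561,2.9365,0]
for c in("scene","side"):
    C=cam(c);camera(c);l=outline_of(c,"lid")[0]["mask"]
    print([(a,int((lid_m(C,[*p[:3],a])^l).sum())) for a in(-.05,0,.025,.05,.1)])
C=cam("side")
for n,q in(("bk1",(269,240)),("bk2",(305,260)),("bk3",(346,240)),("bl",(349,211))): print(n,ray_z(C,q,.06).round(3))
E
```

```text
time: 7.27
tcp_pos: [0.6246, 0.138, 0.1999]
ee_rot: [[0.0, 1.0, -0.0], [1.0, -0.0, 0.0], [0.0, -0.0, -1.0]]
wrist_force: [-0.1, -0.2, -0.2]
finger_gap: 0.0474
grasp_force: 0.0
[0.62458757 0.13796773 0.19991338] [[0.0, 1.0, -0.0], [1.0, -0.0, 0.0], [0.0, -0.0, -1.0]] 0.04739988200495359
proj lock [[319.72010009 184.17597634]] shift up .036 [[319.63765843 175.01061081]]
[(-0.05, 708), (0, 446), (0.025, 768), (0.05, 1065), (0.1, 1705)]
[(-0.05, 400), (0, 219), (0.025, 135), (0.05, 182), (0.1, 341)]
bk1 [ 0.361 -0.138  0.06 ]
bk2 [ 0.427 -0.198  0.06 ]
bk3 [ 0.518 -0.169  0.06 ]
bl [ 0.542 -0.098  0.06 ]
```

View pics/w1.png

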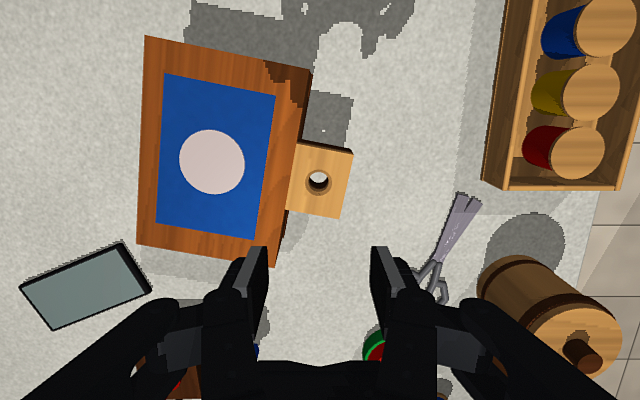

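```bash
python3 - <<'E'
from h import *
st=env.observe();C=cam("wrist",st);R=st["ee_rot"];t=st["tcp_pos"]
for dz in(0,-.013,-.03,-.036,-.05):
  for dx in (0,.011): print(dz,dx,proj(C,[t+R@[dx,s*.0237,dz] for s in(-1,1)]).round(0).tolist())
print(ray_z(C,(318.5,182),.092))
E
```

```text
0 0 [[279.0, 231.0], [362.0, 231.0]]
0 0.011 [[278.0, 213.0], [362.0, 213.0]]
-0.013 0 [[276.0, 240.0], [365.0, 240.0]]
-0.013 0.011 [[275.0, 221.0], [365.0, 221.0]]
-0.03 0 [[271.0, 255.0], [369.0, 255.0]]
-0.03 0.011 [[271.0, 234.0], [370.0, 234.0]]
-0.036 0 [[270.0, 260.0], [371.0, 260.0]]
-0.036 0.011 [[269.0, 239.0], [372.0, 239.0]]
-0.05 0 [[265.0, 276.0], [376.0, 276.0]]
-0.05 0.011 [[264.0, 252.0], [377.0, 252.0]]
[0.62154386 0.14023615 0.092     ]
```

```bash
cat > blob.py <<'E'
from h import *
E
python3 - <<'E'
from h import *
im=cv2.imread("pics/w1.png");c=im[155:210,290:350].astype(int)
# light wood: everything not light-wood inside the tongue = hole
b,g,r=c[...,0],c[...,1],c[...,2]
m=((r>150)&(r-b>50)).astype(np.uint8)
cs,h=cv2.findContours(m,cv2.RETR_CCOMP,cv2.CHAIN_APPROX_NONE)
st=env.observe();C=cam("wrist",st)
for i,k in enumerate(cs):
    if h[0,i,3]>=0 and len(k)>15:
        e=cv2.fitEllipse(k);q=np.array(e[0])+[290,155];print(q,e[1],ray_z(C,q,.092))
E
python3 -m jog '[[[-0.04,-0.03,0,0,0,0,0.1],[-0.08,-0.06,0,0,0,0,0.1],[-0.12,-0.09,0,0,0,0,0.1],[-0.16,-0.12,0,0,0,0,0.1],[-0.2,-0.145,0,0,0,0,0.1],[-0.238,-0.174,0,0,0,0,0.1],[-0.238,-0.174,0,0,0,0,0.1],[-0.238,-0.174,0,0,0,0,0.1]]]'
python3 look.py pics/w2.png
```

```text
[317.47305679 182.35744858] (21.353717803955078, 25.00385856628418) [0.62065157 0.13991544 0.092     ]
time: 8.18
tcp_pos: [0.4461, -0.1038, 0.1988]
ee_rot: [[0.004, 1.0, -0.005], [1.0, -0.005, -0.002], [-0.002, -0.005, -1.0]]
wrist_force: [-0.9, 0.5, 0.0]
finger_gap: 0.0469
grasp_force: 0.0
[ 0.44612398 -0.10375512  0.19878471] [[0.004, 1.0, -0.005], [1.0, -0.005, -0.002], [-0.002, -0.005, -1.0]] 0.04692717688948521
proj lock [[ 588.91043099 -171.0397746 ]] shift up .036 [[ 552.98782608 -135.36116767]]
```

View pics/w2.png

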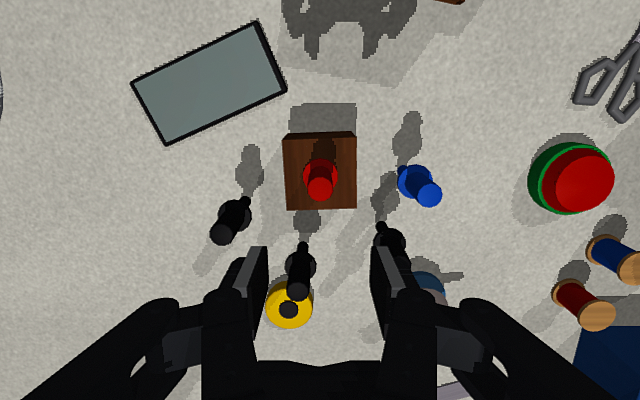

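Red-headed pin at (320,185) in its dark stand, centred. Black pins are at (232,222), (299,270) and (390,240), blue at (420,185). All are 9 cm or more away from the fingers' path.

```bash
python3 - <<'E'
from h import *
im=cv2.imread("pics/w2.png").astype(int)
st=env.observe();print(st["tcp_pos"],st["ee_rot"].round(3).tolist())
im=camera("wrist")[:,:,::-1].astype(int);cv2.imwrite("pics/w3.png",im)
C=cam("wrist",st)
b,g,r=im[...,0],im[...,1],im[...,2]
red=(r-np.maximum(b,g)>50);red[:130]=0;red[215:]=0;red[:,:280]=0;red[:,360:]=0
ys,xs=np.where(red);print("red bbox",xs.min(),xs.max(),ys.min(),ys.max())
# model fit: pin silhouette (collar+head) at (x,y) 
th=np.linspace(0,2*np.pi,40)
def cyl(x,y,rad,z0,z1): return np.vstack([np.c_[x+rad*np.cos(th),y+rad*np.sin(th),0*th+z] for z in(z0,z1)])
def cost(v): return (hull(C,[cyl(v[0],v[1],.017,.06+v[2],.066+v[2]),cyl(v[0],v[1],.011,.066+v[2],.112+v[2])])^red).sum()
best=min((minimize(cost,[.45,-.101,0],method="Nelder-Mead",options=dict(initial_simplex=[[.445,-.105,0],[.455,-.105,0],[.445,-.095,0],[.448,-.1,s]])) for s in(-.01,.01)),key=lambda q:q.fun)
print(best.x,best.fun,red.sum()); print([ (z,cost([*best.x[:2],z])) for z in(-.008,-.004,0,.004)])
E
```

```text
[ 0.44800333 -0.10217134  0.19911646] [[0.005, 1.0, -0.002], [1.0, -0.005, -0.0], [-0.0, -0.002, -1.0]]
red bbox 300 335 160 203
[ 0.44571399 -0.10676324 -0.01600838] 86.0 1102
[(-0.008, np.int64(216)), (-0.004, np.int64(290)), (0, np.int64(370)), (0.004, np.int64(464))][ WARN:0@0.416] global loadsave.cpp:1063 imwrite_ Unsupported depth image for selected encoder is fallbacked to CV_8U.
```

```bash
python3 - <<'E'
from h import *
th=np.linspace(0,2*np.pi,40)
def cyl(x,y,rad,z0,z1): return np.vstack([np.c_[x+rad*np.cos(th),y+rad*np.sin(th),0*th+z] for z in(z0,z1)])
D=[]
for f,c,(x0,x1,y0,y1) in(("a","scene",(295,325,165,203)),("b","side",(290,325,195,228))):
    im=cv2.imread(f"pics/{f}.png").astype(int);r=im[...,2]-np.maximum(im[...,0],im[...,1])>35
    m=np.zeros_like(r);m[y0:y1,x0:x1]=r[y0:y1,x0:x1];D.append((cam(c),m))
st=env.observe();Cw=cam("wrist",st)
im=cv2.imread("pics/w3.png").astype(int);r=im[...,2]-np.maximum(im[...,0],im[...,1])
for t in(25,35,50,80):
    m=np.zeros_like(r,bool);m[140:212,285:355]=(r>t)[140:212,285:355];ys,xs=np.where(m);print(t,m.sum(),xs.min(),xs.max(),ys.min(),ys.max())
    if t==25:mw=m
for row in(198,194,190,180,170,165):
    xs=np.where(mw[row])[0];print(row,xs.min() if len(xs) else None,xs.max() if len(xs) else None)
def mod(C,v): return hull(C,[cyl(v[0],v[1],.017,.06+v[2],.066+v[2]),cyl(v[0],v[1],.011,.066+v[2],.112+v[2])])
def fit(D,z=True):
    f=lambda v:sum((mod(C,v if z else [*v[:2],0])^m).sum() for C,m in D)
    q=min((minimize(f,[.45,-.1,0],method="Nelder-Mead",options=dict(initial_simplex=[[.445,-.105,0],[.455,-.105,0],[.445,-.095,0],[.448,-.1,s]])) for s in(-.01,.01)),key=lambda q:q.fun);return q.x,q.fun,sum(m.sum() for _,m in D)
print("ext",fit(D),fit(D,False));print("wrist",fit([(Cw,mw)]),fit([(Cw,mw)],False))
print(proj(Cw,[.4457,-.1068,.112]),ray_z(Cw,(318,203),.112))
big=np.hstack([cv2.resize(cv2.imread("pics/w3.png")[120:220,260:380],(600,500))])
m=mod(Cw,[.449,-.101,0]).astype(np.uint8)[120:220,260:380];cv2.drawContours(big,[(k*5) for k in cv2.findContours(m,0,1)[0]],-1,(0,255,0),1);cv2.imwrite("pics/f.png",big)
E
```

```text
25 4318 285 354 140 211
35 2348 290 353 140 210
50 1102 300 335 160 203
80 696 301 334 161 202
198 285 353
194 285 353
190 285 353
180 285 353
170 285 353
165 285 353
ext (array([ 0.44699531, -0.1016937 , -0.00115863]), np.float64(89.0), np.int64(678)) (array([ 0.44703349, -0.10167487, -0.00164243]), np.float64(92.0), np.int64(678))
wrist (array([ 0.4490184 , -0.06020515,  0.14620565]), np.float64(1673.0), np.int64(4318)) (array([ 0.45115828, -0.1062582 , -0.00687982]), np.float64(3043.0), np.int64(4318))
[[314.97677112 197.29761805]] [ 0.44816628 -0.11173669  0.112     ]
```

View pics/f.png

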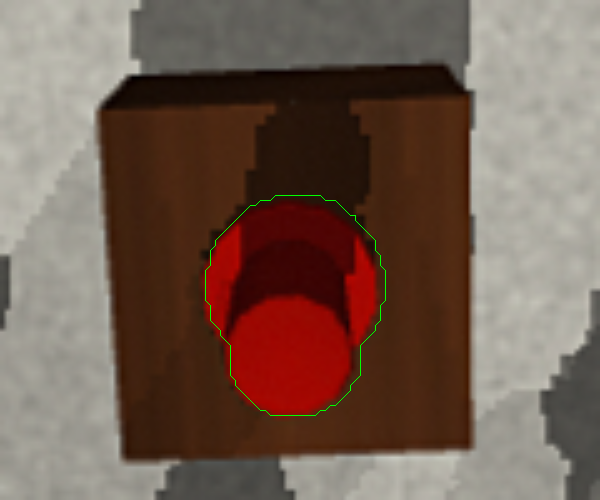

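The model outline sits within a pixel or two of the red pin, at about (0.4475, -0.1015). Descending to grasp its head.

```bash
python3 -m jog '[[[-0.001,-0.003,0.03,0,0,0,0.1],[-0.001,-0.003,0.06,0,0,0,0.1],[-0.001,-0.003,0.09,0,0,0,0.1],[-0.001,-0.003,0.12,0,0,0,0.1],[-0.001,-0.003,0.14,0,0,0,0.1],[-0.001,-0.003,0.155,0,0,0,0.1],[-0.001,-0.003,0.166,0,0,0,0.1],[-0.001,-0.003,0.166,0,0,0,0.1]]]' && python3 -m jog '[[[0,0,0,0,0,0,0.1],[0,0,0,0,0,0,-1],[0,0,0,0,0,0,-1],[0,0,0,0,0,0,-1],[0,0,0,0,0,0,-1],[0,0,0,0,0,0,-1]]]'
```

```text
time: 8.95
tcp_pos: [0.4462, -0.0986, 0.0311]
ee_rot: [[-0.002, 1.0, -0.006], [1.0, 0.002, 0.002], [0.002, -0.006, -1.0]]
wrist_force: [-0.2, 0.4, -0.7]
finger_gap: 0.0472
grasp_force: 0.0
time: 9.45
tcp_pos: [0.4494, -0.1012, 0.0352]
ee_rot: [[0.0, 1.0, 0.003], [1.0, -0.0, -0.0], [-0.0, 0.003, -1.0]]
wrist_force: [1.0, 2.0, 4.6]
finger_gap: 0.0208
grasp_force: 58.6
```

```bash
python3 -m jog '[[[0,0,-0.03,0,0,0,-1],[0,0,-0.06,0,0,0,-1],[0,0,-0.09,0,0,0,-1],[0,0,-0.12,0,0,0,-1],[0.02,0.015,-0.13,0,0,0,-1],[0.05,0.035,-0.13,0,0,0,-1],[0.08,0.06,-0.13,0,0,0,-1],[0.11,0.08,-0.13,0,0,0,-1]]]' && python3 -m jog '[[[0.03,0.02,0,0,0,0,-1],[0.06,0.045,0,0,0,0,-1],[0.09,0.068,0,0,0,0,-1],[0.11,0.082,0,0,0,0,-1],[0.122,0.091,0,0,0,0,-1],[0.129,0.0955,0,0,0,0,-1],[0.129,0.0955,0,0,0,0,-1],[0.129,0.0955,0,0,0,0,-1]]]' && python3 -m jog '[[[0,0,0,0,0,0,-1],[0,0,0,0,0,0,-1],[0,0,0,0,0,0,-1]]]'
python3 - <<'E'
from h import *
st=env.observe();print(st["tcp_pos"])
C=cam("wrist",st);w=camera("wrist");s=camera("scene");d=camera("side")
p=[0.5365,0.1561,2.9365]
q=proj(C,chestT(p,np.array([[-.09,0,.092]])))[0];print(q)
def crop(im,c,h=50): c=np.round(c).astype(int);return cv2.resize(im[c[1]-h:c[1]+h,c[0]-h:c[0]+h],(260,260),interpolation=cv2.INTER_CUBIC)
L=[crop(w,q,50)]
for c,i in(("scene",s),("side",d)):
    q=proj(cam(c),chestT(p,np.array([[-.09,0,.13]])))[0];print(c,q);L.append(crop(i,q,32))
for n,i in zip("wsd",(w,s,d)): cv2.imwrite(f"pics/h_{n}.png",i[:,:,::-1])
cv2.imwrite("pics/hold.png",np.hstack(L)[:,:,::-1])
E
```

```text
time: 10.12
tcp_pos: [0.5294, 0.0097, 0.165]
ee_rot: [[0.001, 1.0, 0.002], [1.0, -0.001, -0.0], [-0.0, 0.002, -1.0]]
wrist_force: [0.1, -0.6, -0.3]
finger_gap: 0.0205
grasp_force: 59.2
time: 10.78
tcp_pos: [0.6228, 0.1374, 0.1636]
ee_rot: [[-0.0, 1.0, -0.001], [1.0, 0.0, -0.001], [-0.001, -0.001, -1.0]]
wrist_force: [-0.9, 0.2, -0.3]
finger_gap: 0.0209
grasp_force: 59.2
time: 11.03
tcp_pos: [0.623, 0.1369, 0.1642]
ee_rot: [[0.001, 1.0, -0.0], [1.0, -0.001, -0.0], [-0.0, -0.0, -1.0]]
wrist_force: [1.1, 0.1, 0.1]
finger_gap: 0.0209
grasp_force: 59.2
[0.62304109 0.13689484 0.16421798]
[321.7962133  194.26850324]
scene [382.75692179 268.80129717]
side [361.0033579 111.84525  ]
```

View pics/hold.png

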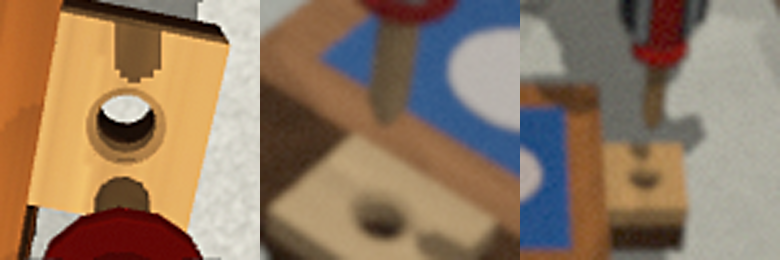

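The shank tip hangs just above the tongue hole in all three crops. Tip and hole pixels: scene tip (381,266), hole (381.3,290); side tip (361.8,110.8), hole (359.8,123.8); wrist hole (320.5,192). Next I triangulate the offset between them.

```bash
python3 - <<'E'
from h import *
C=[cam("scene"),cam("side")];st=env.observe();W=cam("wrist",st);print(st["tcp_pos"])
t=tri(C,[[381,266.1],[361.8,110.8]]);h=tri(C,[[381.3,290],[359.8,123.8]])
print("tip",t.x,t.cost,"hole",h.x,h.cost,"diff",h.x-t.x)
print([ray_z(c,q,.092) for c,q in zip(C,([381.3,290],[359.8,123.8]))], ray_z(W,(320.5,192.1),.092))
print("wrist axis col",proj(W,[*st["tcp_pos"][:2],.092]),proj(W,[*st["tcp_pos"][:2],.135]))
E
```

```text
[0.62335821 0.13737209 0.16431305]
tip [0.6258331  0.13528543 0.13477108] 0.01459156182610606 hole [0.62491984 0.14021696 0.09014896] 0.06863144186282828 diff [-0.00091326  0.00493152 -0.04462212]
[array([0.6263007 , 0.14085727, 0.092     ]), array([0.62467408, 0.1373546 , 0.092     ])] [0.62395512 0.1399847  0.092     ]
wrist axis col [[319.72957454 195.34369556]] [[319.92149536 213.84787995]]
```

```bash
python3 -m jog '[[[0.0035,0,0.01,0,0,0,-1],[0.0035,0,0.025,0,0,0,-1],[0.0035,0,0.036,0,0,0,-1],[0.0035,0,0.042,0,0,0,-1],[0.0035,0,0.048,0,0,0,-1],[0.0035,0,0.054,0,0,0,-1],[0.0035,0,0.058,0,0,0,-1],[0.0035,0,0.058,0,0,0,-1]]]'
```

```text
time: 11.85
tcp_pos: [0.6229, 0.1414, 0.105]
ee_rot: [[-0.0, 1.0, -0.002], [1.0, 0.0, -0.0], [-0.0, -0.002, -1.0]]
wrist_force: [-0.1, -0.3, -1.1]
finger_gap: 0.0207
grasp_force: 59.2
```

```bash
python3 -m jog '[[[0,0,0.006,0,0,0,-1],[0,0,0.012,0,0,0,-1],[0,0,0.018,0,0,0,-1],[0,0,0.024,0,0,0,-1],[0,0,0.03,0,0,0,-1],[0,0,0.035,0,0,0,-1],[0,0,0.038,0,0,0,-1],[0,0,0.038,0,0,0,-1]]]'
```

```text
time: 12.52
tcp_pos: [0.6233, 0.1414, 0.0677]
ee_rot: [[0.0, 1.0, -0.001], [1.0, -0.0, -0.0], [-0.0, -0.001, -1.0]]
wrist_force: [0.7, 0.1, -0.5]
finger_gap: 0.0206
grasp_force: 59.7
```

```bash
python3 -m jog '[[[0,0,0.001,0,0,0,-1],[0,0,0.002,0,0,0,-1],[0,0,0.002,0,0,0,-1],[0,0,0.002,0,0,0,-1]]]'; python3 -m jog '[[[0,0,0,0,0,0,-0.3],[0,0,0,0,0,0,0],[0,0,0,0,0,0,0.1],[0,0,0,0,0,0,0.1],[0,0,0,0,0,0,0.1]]]'; python3 - <<'E'
from h import *
for c in("scene","side"):
    cv2.imwrite(f"pics/z_{c}.png",camera(c)[:,:,::-1])
    print(c,[(o["score"],np.round(o["pixel"])) for o in outline_of(c,"pin")],proj(cam(c),[.6235,.139,.12]))
E
```

```text
time: 12.85
tcp_pos: [0.6239, 0.1416, 0.0672]
ee_rot: [[-0.0, 1.0, 0.001], [1.0, 0.0, 0.0], [0.0, 0.001, -1.0]]
wrist_force: [-1.8, 0.2, 5.7]
finger_gap: 0.0205
grasp_force: 59.9
time: 13.27
tcp_pos: [0.6233, 0.1414, 0.0657]
ee_rot: [[-0.0, 1.0, -0.0], [1.0, 0.0, -0.0], [-0.0, -0.0, -1.0]]
wrist_force: [0.5, -0.1, -0.3]
finger_gap: 0.0467
grasp_force: 0.0
scene [(0.77, array([255., 197.])), (0.69, array([389., 287.])), (0.63, array([313., 176.])), (0.61, array([277., 176.])), (0.6, array([278., 218.]))] [[383.11034678 273.95318837]]
side [(0.83, array([307., 259.])), (0.71, array([350., 242.])), (0.71, array([268., 240.])), (0.67, array([362., 122.])), (0.65, array([350., 214.]))] [[360.0988046 114.7703722]]
```

```bash
python3 -m jog '[[[0,0,-0.03,0,0,0,0.1],[0,0,-0.06,0,0,0,0.1],[0,0,-0.1,0,0,0,0.1],[0,0,-0.14,0,0,0,0.1],[0,-0.03,-0.17,0,0,0,0.1],[0,-0.06,-0.19,0,0,0,0.1],[0,-0.08,-0.19,0,0,0,0.1],[0,-0.08,-0.19,0,0,0,0.1]]]'; python3 - <<'E'
from h import *
th=np.linspace(0,2*np.pi,40)
def cyl(x,y,rad,z0,z1): return np.vstack([np.c_[x+rad*np.cos(th),y+rad*np.sin(th),0*th+z] for z in(z0,z1)])
D=[];p=[0.5365,0.1561,2.9365]
for c in("scene","side"):
    C=cam(c);im=camera(c).astype(int);r=im[...,0]-np.maximum(im[...,1],im[...,2])>35
    q=proj(C,[.624,.139,.115])[0].astype(int);m=np.zeros_like(r);s=np.s_[q[1]-25:q[1]+22,q[0]-15:q[0]+16];m[s]=r[s];D.append((C,m))
    l=outline_of(c,"lid")[0]["mask"];print(c,m.sum(),[(a,int((lid_m(C,[*p,a])^l).sum())) for a in(0,.05,.1)])
    print("dove",[(o["pixel"],round(o["score"],2)) for o in outline_of(c,"dove")][:1])
def mod(C,v):
    return hull(C,[cyl(v[0],v[1],.017,v[2],.006+v[2]),cyl(v[0],v[1],.011,.006+v[2],.052+v[2])])
f=lambda v:sum((mod(C,v)^m).sum() for C,m in D)
q=min((minimize(f,[.62,.14,.09],method="Nelder-Mead",options=dict(initial_simplex=[[.62,.135,.092],[.63,.135,.092],[.62,.145,.092],[.625,.14,.092+s]])) for s in(-.01,.01)),key=lambda q:q.fun);print(q.x,q.fun)
E
```

```text
time: 14.13
tcp_pos: [0.5413, 0.1419, 0.2585]
ee_rot: [[-0.001, 1.0, 0.002], [1.0, 0.001, 0.001], [0.001, 0.002, -1.0]]
wrist_force: [-0.7, 0.0, -1.3]
finger_gap: 0.0472
grasp_force: 0.0
scene 893 [(0, 1198), (0.05, 1771), (0.1, 2401)]
dove [([205.8, 217.5], 0.96)]
side 488 [(0, 325), (0.05, 312), (0.1, 477)]
dove [([382.6, 284.5], 0.6)]
[0.62264586 0.13889252 0.08946832] 553.0
```

```bash
python3 -c "
from cell import env
print(env.job_done(), env.observe()['time'])"
```

```text
the job is handed in; nothing more can be done
the job is handed in; nothing more can be done
```

The job is handed in, with no verdict returned: the lid is shut, the red-headed pin is down through both holes by the contact force and a rough camera fit, I let go and backed off, and the dove was not disturbed.

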